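# Snap the shaker cap onto the refilled salt jar

### The arm

A 7-joint arm with a two-finger parallel gripper is mounted at the origin on the work surface. World frame = base frame: x ahead of the robot, y to its left, z up, the work surface at z = 0. Lengths are in m, angles in rad, forces in N, time in s.
With the tool pointing down it reaches from about 0.4 to 0.85 m from the base axis. Payload 4.5 kg.
Tool frame: the origin (TCP) lies midway between the tips of the shut fingers; the grasp point (between the pads) lies 19 mm behind it (r.grip_point_offset is the distance from the TCP to the grasp point, in m); z points along the fingers, y is the line along which they close (so a half turn about z gives the same grasp; the last joint's range is limited). The gripper opens to 88 mm and grips with 3 to 60 N. Pads are 18 mm wide; open, the fingers measure 123 mm over their backs; the gripper's body (75 mm by 187 mm) begins 45 mm behind the grasp point.
Start: joints at [-1.128, 0.689, -0.195, 1.565, 0.157, 0.902, -0.215], TCP at [0.248, 0.574, 0.239] pointing down, gripper open.
Joint ranges: [-3.01, 3.01], [-0.46, 2.08], [-1.47, 1.51], [0.13, 2.56], [-1, 4.14], [0.04, 2.09], [-2.66, 2.66]. Speed limits (rad/s): [2.57, 2.57, 3.14, 3.14, 3.14, 3.14, 3.14].

### API

Orientations are given as a unit quaternion [x, y, z, w].
In Python, from plant import r, optics gives the robot as it stands.
- The arm moves only by the shell command python3 -m pendant 'ROWS' [OPENING] [FORCE]. ROWS is JSON, a list of rows, each a list of 6 numbers: the shift along the tool's x, y, z as a fraction of full scale, then the turn, a rotation vector about the tool's x, y, z as a fraction of full scale. A call has 1 to 5 rows; each row shifts and turns the commanded pose from where the row before left it, along the tool's axes as they then stand; what a row does not reach is not made up. Full scale, the value 1, is 0.025 m for a shift and pi rad for a turn. A row lasts 1/12 s, in which the tool goes at most 41.7 mm and 7.16 degrees, less where a joint would pass 70% of its speed; a pose out of reach is approached as far as the arm can. A call with a number of a shift or a turn outside -1 to 1 is refused whole. A call with a gripper value outside its range is refused whole. OPENING is the opening, from -1 (shut) to 1 (fully open), set as the call begins (- or left out, the last holds). The fingers move at their own pace and stop on an object; FORCE is the grip in N (left out, the last holds). Time passes only in rows, so rows that do not move let the fingers close. It gives the time, the measured TCP pose, the force, the opening and the grip force at its end, in the units of the state.
- r.get_state(): the state, without advancing time (a new reading comes with each control period).
- optics.snapshot(name): name is "scene" or "top" or "wrist"; returns (picture, depth): 420x560x3 uint8, blue, green, red; 420x560 float32, m along the optical axis (not along the pixel's ray), 0 where there is no reading.
- optics.calibration(name): a dict with "vfov" (degrees; the focal length in pixels is half the picture's height over the tangent of half this angle, whatever the lens; pixels are square), "cx", "cy" (the principal point, pixels), "cam_to_world" (4x4, takes a point from camera to world coordinates); the wrist camera has in their place "tool_from_camera" (4x4, takes a point from camera to tool coordinates, whose origin is the TCP and whose axes are the flange's). Camera axes: x right, y up, looking along -z (the intrinsics and any distortion apply to the point x, -y, -z); pixel columns grow to the right and rows downward; lengths in m; the calibration is good to about 2 mm. A picture is of the moment at which its call begins: read the wrist's pose just before it. calibration takes no time and is no camera call.
- r.finish_job(): hands the job in; it is judged then, once.
The state is a dict: "clock": time; "q": joint angles; "qd": joint speeds; "joint_torque": joint torques, N m; "tool_pos": TCP position; "eef_rot": TCP orientation; "contact_force": force on the tool from outside, world axes, zero at the start; "moment": the same for the moment, N m; "opening": opening from 0.0 (shut) to 1.0 (fully open); "finger_force": force on a finger pad.
Only numpy, scipy, OpenCV 4.12 (cv2) and the standard library are available. Lean on these libraries where they do the work, as an engineer would, in place of code of your own. Each camera call takes 0.05 s, during which the arm holds its last target. There are 200 camera calls.

### The job

The salt jar has just been refilled: pick up its green shaker cap from the counter, set it over the jar's neck and press it straight down until it clicks home. Do not let up at the click: keep pressing firmly and finish like that, the gripper still pushing the cap hard down on the upright jar. Leave the carton, oil bottle, can and funnel where they stand.

Things in the scene. Friction and masses are not known exactly. Their poses are not given: they have to be found in the camera images.
- jar: Cream plastic salt jar standing loose on the counter, round, 80 mm in diameter, 108 mm tall to the top of its rounded shoulder; from there a white neck 31 mm in diameter rises to 138 mm (its top 5 mm taper to 24 mm). 0.3 to 0.6 kg. Origin: centre of its underside; z up along its axis.
- jar_beads (a point): On the jar's axis, 118 mm above its underside: level of six springy snap beads on the neck (39 mm across). The cap's lip meets them with the cap's origin 120 mm above the jar's underside; pushing over them takes roughly 10 to 16 N, then resistance drops suddenly (the click) and the cap lands hard on the neck's rim. A clicked cap stays on.
- jar_neck (a point): Centre of the jar's neck rim, the top of the neck, on the jar's axis 138 mm above its underside.
- cap: Olive-green shaker cap, ribbed side, seven small dark holes in its flat top; lies on the counter open side down. 45 mm in diameter, 30 mm tall, 25 g. Origin: centre of its underside (mouth 35 mm wide, 27 mm deep inside); z up through its top. Clicked home, its origin is 111 mm above the jar's underside. Grip it across its side at any yaw; press it by that grip or on its top.
- cap_top (a point): Centre of the cap's flat top, 30 mm above its underside; 3 mm above the neck rim when clicked home, the cap's lower edge then 3 mm clear of the jar's shoulder. A firm push to hold it down is 12 to 25 N.
- carton: Bystander: blue refill carton with a white band, 55 x 85 mm and 150 mm tall, 0.5 kg. Origin: centre of its underside.
- oil: Bystander: square yellow oil bottle with white cap and white label, 56 x 56 mm and 184 mm tall, 0.55 kg. Origin: centre of its underside.
- can: Bystander: red food can with a yellow band, 75 mm in diameter and 108 mm tall, 0.45 kg. Origin: centre of its underside.
- funnel: Bystander: small steel funnel standing mouth down, 94 mm in diameter and 92 mm tall, 90 g. Origin: centre of its underside.

How it is judged:
On the way, in this order (a step that is already met when the one before it is completed fails the run):
1. The cap is lifted clear of the counter by the gripper (height (world z) of cap above 0.05 m and contact force between the fingers and cap above 1 N), for 0.1 s.
2. The cap has clicked home on the jar's neck and is still being pressed down (z of cap in the frame of jar between 0.108 and 0.1135 m and horizontal distance between cap and jar below 0.004 m and angle between the z axis of cap and the z axis of jar, either way round below 0.08 rad and angle between cap's own z axis and vertical below 0.3 rad and contact force between cap and jar above 8 N and contact force between the fingers and cap above 3 N), for 0.3 s.
At the end, for the whole second after the job is handed in: Cap clicked home: its origin 108 to 113.5 mm above the jar's underside, within 4 mm of its axis, square within 0.08 rad. Jar upright (0.06 rad) on the counter (4 mm). Fingers touch the cap with over 3 N and the cap is pushed onto the jar with over 8 N through the last second (all of step 2 and angle between jar's own z axis and vertical below 0.06 rad and height (world z) of jar between -0.004 and 0.004 m); the arm keeps its last pose, push and grip.
It fails at once if The carton is moved more than 20 mm or tipped more than 0.3 rad (distance of carton from where it was at the start of the episode above 0.02 m or angle between carton's own z axis and vertical above 0.3 rad).
It fails at once if The oil bottle is moved more than 20 mm or tipped more than 0.3 rad (distance of oil from where it was at the start of the episode above 0.02 m or angle between oil's own z axis and vertical above 0.3 rad).
It fails at once if The can is moved more than 20 mm or tipped more than 0.3 rad (distance of can from where it was at the start of the episode above 0.02 m or angle between can's own z axis and vertical above 0.3 rad).
It fails at once if The funnel is moved more than 20 mm or tipped more than 0.3 rad (distance of funnel from where it was at the start of the episode above 0.02 m or angle between funnel's own z axis and vertical above 0.3 rad).
It also fails if it takes over 45 s, if anything falls off the work surface, if the arm or the gripper's body presses on something with over 40 N, if the wrist force passes 120 N, or if a joint passes its speed limit or range.

## Working session

There is one attempt and no reset: what is moved stays moved. The work goes in short steps, Python scripts to look and compute and a shell command to move; the robot and the scene stay as the last step left them, time stands still between calls to the robot, and variables do not carry over. Pictures are saved under pics/ and viewed, at most 10 in all, crops included, and the job is handed in when it is done.

```bash
mkdir -p pics; cat > h.py <<'E'
import numpy as np, cv2
from plant import r, optics
from scipy.spatial.transform import Rotation as R
def snap(name,fn=None):
    s=r.get_state(); im,d=optics.snapshot(name); c=optics.calibration(name)
    if fn: cv2.imwrite('pics/'+fn,im)
    f=210/np.tan(np.radians(c['vfov'])/2)
    v,u=np.mgrid[0:420,0:560]
    P=np.stack([(u-c['cx'])/f*d,-(v-c['cy'])/f*d,-d],-1)
    if 'cam_to_world' in c: T=np.array(c['cam_to_world'])
    else:
        T=np.eye(4);T[:3,:3]=R.from_quat(s['eef_rot']).as_matrix();T[:3,3]=s['tool_pos'];T=T@np.array(c['tool_from_camera'])
    W=P@T[:3,:3].T+T[:3,3]; W[d==0]=np.nan
    return im,d,W
E
python3 - <<'E'
from h import *
for n in ('scene','top'):
    im,d,W=snap(n,n+'1.png'); np.save(n+'1.npy',W)
    c=optics.calibration(n);print({k:v for k,v in c.items()})
print(optics.calibration('wrist'))
s=r.get_state();print(s)
print(R.from_quat(s['eef_rot']).as_matrix())
E
```

```text
{'vfov': 50.65812957797297, 'cx': 275.4577421338455, 'cy': 216.58804041653252, 'cam_to_world': array([[-0.86035085, -0.37236181,  0.34805617,  0.99477953],
       [ 0.50961606, -0.61586158,  0.60083774,  0.60345042],
       [-0.0093746 ,  0.69430627,  0.71961859,  0.81920675],
       [ 0.        ,  0.        ,  0.        ,  1.        ]])}
{'vfov': 49.43653785124003, 'cx': 275.3186184234027, 'cy': 205.02744965123057, 'cam_to_world': array([[-2.22468837e-03,  9.86484096e-01, -1.63841933e-01,
         4.44015778e-01],
       [-9.99969978e-01, -9.78433291e-04,  7.68675439e-03,
        -3.36159429e-03],
       [ 7.42255256e-03,  1.63854115e-01,  9.86456656e-01,
         1.27401681e+00],
       [ 0.00000000e+00,  0.00000000e+00,  0.00000000e+00,
         1.00000000e+00]])}
{'vfov': 68.73447476758608, 'cx': 284.25527983382943, 'cy': 211.43972807325878, 'tool_from_camera': array([[ 5.47550949e-04,  9.54823084e-01,  2.97174324e-01,
         7.77364585e-02],
       [ 9.99999670e-01, -7.01393713e-04,  4.11058862e-04,
        -5.74094381e-04],
       [ 6.00924693e-04,  2.97174001e-01, -9.5482315
[... 284 characters left out ...]
, -0.00101545, -0.00375665, -0.00107956,
        0.00158349, -0.00065206]), 'joint_torque': array([-2.84612150e-03, -5.28503680e+01, -1.27093613e+00, -1.53837562e+01,
       -5.24490641e-02,  2.03910291e-03,  3.90753132e-05]), 'tool_pos': array([0.24823372, 0.57296651, 0.23798765]), 'eef_rot': array([ 2.02936461e-01,  9.79191557e-01, -8.20949661e-04, -1.12130104e-04]), 'contact_force': array([ 0.23967235, -0.07481508,  0.15753059]), 'moment': array([-0.02336804,  0.01994753, -0.00622763]), 'finger_force': 0.0, 'opening': 0.9986234328622355}
[[-9.17633560e-01  3.97427155e-01 -5.52794941e-04]
 [ 3.97427523e-01  9.17632238e-01 -1.56222338e-03]
 [-1.13607535e-04 -1.65324453e-03 -9.99998627e-01]]
```

View pics/scene1.png

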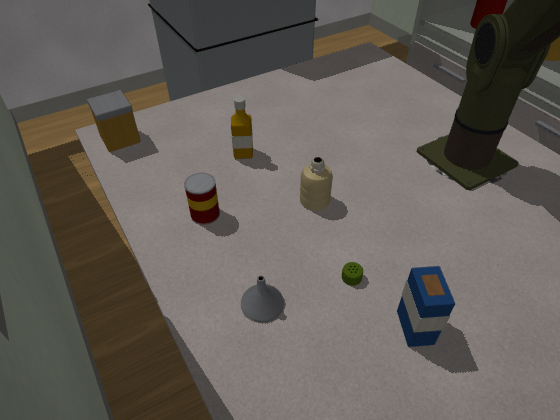

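View pics/top1.png

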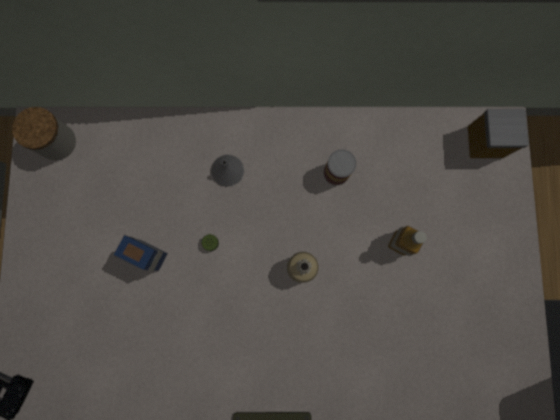

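The scene view shows the cap at (352,272), the jar at (316,185) and the carton at (425,305). In the top view the cap is at (209,243), the jar neck at (304,266), the carton at (140,252), the funnel at (227,170) and the can at (340,165). Next I'll measure them.

```bash
python3 - <<'E'
from h import *
from scipy.optimize import least_squares
def circ(p):
    return least_squares(lambda a:np.hypot(p[:,0]-a[0],p[:,1]-a[1])-a[2],[*p[:,:2].mean(0),.02]).x
boxes={'scene':{'cap':(335,255,370,290),'jar':(295,150,338,212),'carton':(395,262,455,348),'funnel':(237,270,290,322)},
'top':{'cap':(195,230,223,256),'jar':(284,248,322,286),'carton':(112,232,170,274),'funnel':(205,150,248,190),'can':(320,145,360,190)}}
for n in boxes:
    W=np.load(n+'1.npy')
    for o,(a,b,c,d) in boxes[n].items():
        p=W[b:d,a:c].reshape(-1,3);p=p[np.isfinite(p[:,2])]
        q=p[p[:,2]>.012]
        z=np.percentile(q[:,2],98)
        t=q[q[:,2]>z-.008]
        print(n,o,'ctr',((np.percentile(q,2,0)+np.percentile(q,98,0))/2).round(4),'ext',np.ptp(q,axis=0).round(3),'ztop',z.round(4),'topmid',((t.min(0)+t.max(0))/2).round(4),len(t))
        if o=='jar':
            m=q[(q[:,2]>.03)&(q[:,2]<.09)]
            if len(m)>20: print('  body circle',circ(m),len(m))
            m=q[q[:,2]>.118]; print('  neck',circ(m),m.mean(0),len(m))
        if o=='cap': 
            m=q[q[:,2]<.026]; print('  side',circ(m),len(m))
    print(n,'table z',np.nanmedian(W[300:330,200:240,2]))
E
```

```text
scene cap ctr [0.5504 0.1736 0.0226] ext [0.045 0.047 0.02 ] ztop 0.0319 topmid [0.5489 0.1715 0.0285] 278
  side [0.54775897 0.17102321 0.02299109] 88
scene jar ctr [ 0.4859 -0.0689  0.0768] ext [0.079 0.076 0.128] ztop 0.1376 topmid [ 0.4813 -0.0777  0.1352] 90
  body circle [ 0.47857633 -0.07964481  0.03961089] 555
  neck [ 0.48103169 -0.07630924  0.01154878] [ 0.48315813 -0.07339884  0.13008416] 163
scene carton ctr [0.5213 0.3417 0.0841] ext [0.086 0.103 0.141] ztop 0.1514 topmid [0.5147 0.3402 0.1482] 1236
scene funnel ctr [0.7578 0.1331 0.0519] ext [0.087 0.086 0.082] ztop 0.0912 topmid [0.7565 0.1286 0.0886] 61
scene table z -0.0004578656659923741
top cap ctr [0.5476 0.1666 0.024 ] ext [0.043 0.043 0.024] ztop 0.0322 topmid [0.5476 0.1666 0.0302] 199
  side [0.54630982 0.16478712 0.01647033] 57
top jar ctr [ 0.4789 -0.0822  0.0977] ext [0.077 0.079 0.127] ztop 0.1385 topmid [ 0.4789 -0.0831  0.1357] 119
  body circle [ 0.47873148 -0.0830964   0.03911996] 68
  neck [ 0.47832956 -0.08210763  0.01162909] [ 0.47826507 -0.08198441  0.13236728] 154
top carton ctr [0.5125 0.331  0.087 ] ext [0.088 0.099 0.142] ztop 0.152 topmid [0.5135 0.3357 0.1491] 753
top funnel ctr [0.7547 0.1219 0.0519] ext [0.088 0.086 0.085] ztop 0.0909 topmid [0.7553 0.1231 0.0902] 32
top can ctr [ 0.7473 -0.1859  0.0657] ext [0.075 0.075 0.104] ztop 0.1117 topmid [ 0.7489 -0.1885  0.11  ] 596
top table z -0.002038805664558163
```

```bash
R='[-0.97,-0.56,0,0,0,0]'; python3 -m pendant '[[-0.97,-0.56,0,0,0,0],[-0.97,-0.56,0,0,0,0],[-0.97,-0.56,0,0,0,0],[-0.97,-0.56,0,0,0,0],[-0.97,-0.56,0,0,0,0]]'
python3 -m pendant '[[-0.97,-0.56,0,0,0,0],[-0.97,-0.56,0,0,0,0],[-0.97,-0.56,0,0,0,0],[-0.97,-0.56,0,0,0,0],[-0.97,-0.56,0,0,0,0]]'
python3 -m pendant '[[-0.97,-0.56,0,0,0,0],[-0.97,-0.56,0,0,0,0],[-0.97,-0.56,0,0,0,0],[0,0,0,0,0,0],[0,0,0,0,0,0]]'
```

```text
clock: 0.52
tool_pos: [0.3323, 0.4597, 0.2384]
eef_rot: [0.203, 0.979, -0.0, -0.0]
contact_force: [-0.3, -0.5, 0.5]
opening: 0.997
finger_force: 0.0
clock: 0.93
tool_pos: [0.4158, 0.3473, 0.2385]
eef_rot: [0.203, 0.979, -0.0, -0.0]
contact_force: [0.8, -0.1, -0.0]
opening: 1.004
finger_force: 0.0
clock: 1.35
tool_pos: [0.4663, 0.2792, 0.2384]
eef_rot: [0.205, 0.979, -0.001, -0.0]
contact_force: [-0.9, 0.1, -0.6]
opening: 1.0
finger_force: 0.0
```

```bash
python3 -m pendant '[[-0.95,-0.54,0,0,0,0],[-0.95,-0.54,0,0,0,0],[-0.95,-0.54,0,0,0,0],[-0.95,-0.54,0,0,0,0],[-0.95,-0.54,0,0,0,0]]'
python3 -m pendant '[[0,0,0.4,0,0,0.039],[0,0,0.4,0,0,0.039],[0,0,0.4,0,0,0.039],[0,0,0.4,0,0,0.039],[0,0,0.4,0,0,0.039]]'
python3 -m pendant '[[0,0,0,0,0,0],[0,0,0,0,0,0],[0,0,0,0,0,0]]'
python3 - <<'E'
from h import *
im,d,W=snap('wrist','w1.png');np.save('w1.npy',W)
hsv=cv2.cvtColor(im,cv2.COLOR_BGR2HSV)
m=(hsv[...,0]>28)&(hsv[...,0]<50)&(hsv[...,1]>120)&np.isfinite(W[...,2])
n,l,st,ce=cv2.connectedComponentsWithStats(m.astype(np.uint8))
k=1+st[1:,4].argmax();print(st[k],ce[k])
p=W[l==k];t=p[p[:,2]>.026]
print(t.mean(0),(t.min(0)+t.max(0))/2,np.ptp(t,axis=0),np.median(t[:,2]))
s=r.get_state();Rm=R.from_quat(s['eef_rot']).as_matrix();print(s['tool_pos'],Rm.round(3))
print('table',np.nanmedian(W[...,2]))
print('minrect',cv2.minEnclosingCircle((t[:,:2]*1000).astype(np.float32)))
E
```

```text
clock: 1.77
tool_pos: [0.5473, 0.173, 0.2386]
eef_rot: [0.202, 0.979, 0.0, -0.0]
contact_force: [-0.7, 0.1, -1.1]
opening: 0.993
finger_force: 0.0
clock: 2.18
tool_pos: [0.5466, 0.1741, 0.1881]
eef_rot: [0.49, 0.872, 0.0, -0.001]
contact_force: [0.4, 1.0, 0.4]
opening: 1.001
finger_force: 0.0
clock: 2.43
tool_pos: [0.5474, 0.1732, 0.1891]
eef_rot: [0.487, 0.873, 0.0, -0.0]
contact_force: [0.8, 0.2, -0.8]
opening: 1.0
finger_force: 0.0
[ 263  172   42   45 1471] [283.42488103 194.10129164]
[0.54636385 0.17148781 0.02917953] [0.54647103 0.17102612 0.02872944] [0.04282878 0.04333111 0.00529532] 0.029214582759557822
[0.54759983 0.17298737 0.18930098] [[-0.525  0.851  0.001]
 [ 0.851  0.525  0.001]
 [ 0.     0.001 -1.   ]]
table -0.00025582027857568024
minrect ((546.98681640625, 170.89501953125), 22.00670623779297)
```

View pics/w1.png

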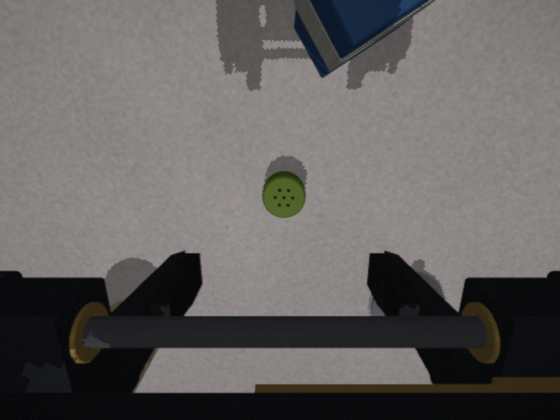

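The wrist view shows the cap alone between the fingers at (283,194), measured at (0.5468, 0.171) with its top at 29 mm, which fits. The carton is above the frame and clear, so I'm descending.

```bash
python3 -m pendant '[[-0.05,-0.07,0.9,0,0,0],[0,0,0.9,0,0,0],[0,0,0.9,0,0,0],[0,0,0.9,0,0,0],[0,0,0.9,0,0,0]]'
python3 -m pendant '[[0,0,0.8,0,0,0],[0,0,0.8,0,0,0],[0,0,0.7,0,0,0],[0,0,0.4,0,0,0],[0,0,0.12,0,0,0]]'
python3 -m pendant '[[0,0,0,0,0,0],[0,0,0,0,0,0],[0,0,0,0,0,0]]'
```

```text
clock: 2.9
tool_pos: [0.5473, 0.1706, 0.076]
eef_rot: [0.488, 0.873, 0.001, 0.0]
contact_force: [0.3, 0.6, -0.6]
opening: 1.002
finger_force: 0.0
clock: 3.32
tool_pos: [0.5461, 0.1702, 0.0046]
eef_rot: [0.488, 0.873, -0.0, -0.001]
contact_force: [-0.4, -0.0, 0.3]
opening: 1.003
finger_force: 0.0
clock: 3.57
tool_pos: [0.5475, 0.1704, 0.0069]
eef_rot: [0.489, 0.872, 0.001, 0.001]
contact_force: [0.3, -0.2, 0.8]
opening: 1.002
finger_force: 0.0
```

```bash
python3 -m pendant '[[0,0,0,0,0,0],[0,0,0,0,0,0],[0,0,0,0,0,0],[0,0,0,0,0,0],[0,0,0,0,0,0]]' -1 40
python3 -m pendant '[[0,0,0,0,0,0],[0,0,0,0,0,0],[0,0,0,0,0,0],[0,0,0,0,0,0],[0,0,0,0,0,0]]' -1 60
python3 -m pendant '[[0,0,-0.5,0,0,0],[0,0,-1,0,0,0],[0,0,-1,0,0,0],[0,0,-1,0,0,0],[0,0,-1,0,0,0]]'
python3 -m pendant '[[0,0,-1,0,0,0],[0,0,-1,0,0,0],[0,0,-1,0,0,0],[0,0,0,0,0,0],[0,0,0,0,0,0]]'
python3 - <<'E'
from h import *
s=r.get_state();Rm=R.from_quat(s['eef_rot']).as_matrix();print(s['tool_pos'],Rm.round(4),s['opening']*88)
print('to jar (tool, units)',Rm.T@(np.array([.4785,-.081,s['tool_pos'][2]])-s['tool_pos'])/.025)
E
```

```text
clock: 3.98
tool_pos: [0.5467, 0.1702, 0.0059]
eef_rot: [0.489, 0.872, 0.0, 0.0]
contact_force: [0.3, -1.0, -0.6]
opening: 0.643
finger_force: 0.0
clock: 4.4
tool_pos: [0.5467, 0.1702, 0.0057]
eef_rot: [0.489, 0.872, 0.0, 0.0]
contact_force: [0.0, -0.4, 0.0]
opening: 0.501
finger_force: 60.0
clock: 4.82
tool_pos: [0.5463, 0.1699, 0.1201]
eef_rot: [0.489, 0.872, -0.0, -0.0]
contact_force: [0.5, -0.4, 0.1]
opening: 0.502
finger_force: 60.0
clock: 5.23
tool_pos: [0.5473, 0.1703, 0.1952]
eef_rot: [0.489, 0.872, 0.001, 0.001]
contact_force: [0.3, 0.2, 0.3]
opening: 0.499
finger_force: 60.0
[0.54732181 0.17027044 0.1951946 ] [[-5.221e-01  8.529e-01  3.300e-03]
 [ 8.529e-01  5.221e-01  1.300e-03]
 [-6.000e-04  3.400e-03 -1.000e+00]] 43.903701854478264
to jar (tool, units) [-7.13526778 -7.59504633 -0.02156598]
```

```bash
python3 -m pendant '[[-0.5,-0.4,0,0,0,0],[-0.95,-0.75,0,0,0,0],[-1,-0.77,0,0,0,0],[-1,-0.77,0,0,0,0],[-1,-0.77,0,0,0,0]]'
python3 -m pendant '[[-1,-0.77,0,0,0,0],[-1,-0.77,0,0,0,0],[-1,-0.77,0,0,0,0],[-0.95,-0.75,0,0,0,0],[-0.5,-0.5,0,0,0,0]]'
python3 -m pendant '[[-0.5,-0.57,0,0,0,0],[0,0,0,0,0,0],[0,0,0,0,0,0],[0,0,0,0,0,0]]'
cat > jar.py <<'E'
from h import *
from scipy.optimize import least_squares
import sys
im,d,W=snap('wrist',sys.argv[1])
z=W[...,2]
s=r.get_state();Rm=R.from_quat(s['eef_rot']).as_matrix()
circ=lambda p:least_squares(lambda a:np.hypot(p[:,0]-a[0],p[:,1]-a[1])-a[2],[*p[:,:2].mean(0),.02]).x
g=np.hypot(W[...,0]-.4785,W[...,1]+.081)
for lo,hi in ((.1365,.141),(.128,.1365),(.09,.112)):
    m=(z>lo)&(z<hi)&(g<.055); p=W[m]
    if len(p)>20: print(lo,len(p),'bbox mid',((p.min(0)+p.max(0))/2).round(4),np.ptp(p,axis=0).round(4),'minc',cv2.minEnclosingCircle((p[:,:2]*1000).astype(np.float32)))
print('neck top z',np.percentile(z[(g<.012)&(z>.1)],[50,95]))
print(s['tool_pos'],s['eef_rot'],s['opening']*88,s['finger_force'])
E
python3 jar.py w2.png
```

```text
clock: 5.65
tool_pos: [0.5294, 0.0287, 0.1921]
eef_rot: [0.488, 0.873, -0.001, -0.001]
contact_force: [-0.1, 0.1, -0.3]
opening: 0.502
finger_force: 60.0
clock: 6.07
tool_pos: [0.5113, -0.1155, 0.1921]
eef_rot: [0.491, 0.871, -0.002, -0.001]
contact_force: [-0.6, -0.4, 0.3]
opening: 0.499
finger_force: 60.0
clock: 6.4
tool_pos: [0.5074, -0.128, 0.1926]
eef_rot: [0.488, 0.873, 0.0, -0.001]
contact_force: [0.6, -0.9, -0.5]
opening: 0.506
finger_force: 60.0
0.1365 1131 bbox mid [ 0.4777 -0.0805  0.1382] [0.0256 0.0259 0.0034] minc ((477.48486328125, -80.63780975341797), 13.241193771362305)
0.128 608 bbox mid [ 0.4777 -0.0806  0.1328] [0.0309 0.0307 0.0075] minc ((477.7164001464844, -80.67192077636719), 15.459075927734375)
0.09 5414 bbox mid [ 0.4776 -0.0807  0.0997] [0.0775 0.0774 0.0194] minc ((477.6690673828125, -80.48690032958984), 39.010894775390625)
neck top z [0.13758291 0.13863993]
[ 0.5076615  -0.12758309  0.19279721] [ 4.87791297e-01  8.72959959e-01  4.55322585e-04 -5.93401501e-04] 44.0393490654165 60.00007777271094
```

View pics/w2.png

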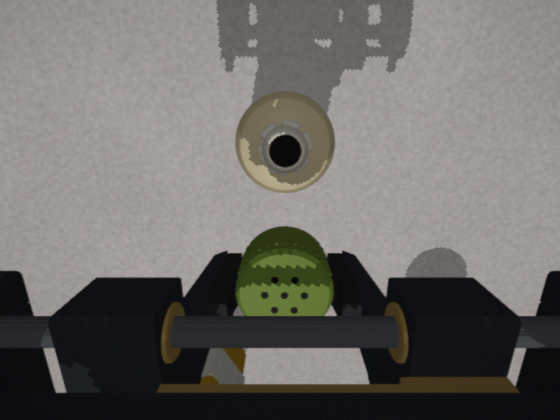

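The picture shows the jar neck at (284,150) and the held cap, upright, centred near (284,290). The jar is at (0.4777, -0.0806), and its neck height and diameters agree with the given sizes. Next I'll measure the held cap in the same frame.

```bash
python3 - <<'E'
from h import *
from scipy.optimize import least_squares
im,d,W=snap('wrist')
s=r.get_state();Rm=R.from_quat(s['eef_rot']).as_matrix();tp=np.array(s['tool_pos'])
T=(W-tp)@Rm
h=cv2.cvtColor(im,cv2.COLOR_BGR2HSV)
m=(h[...,0]>28)&(h[...,0]<50)&(h[...,1]>110)&(np.abs(W[...,2]-.205)<.025)
p=T[m];print(len(p),np.percentile(p,[1,50,99],axis=0).round(4))
t=p[p[:,2]<np.percentile(p[:,2],10)+.003]
A=np.c_[t[:,:2],np.ones(len(t))];print('plane',np.linalg.lstsq(A,t[:,2],rcond=None)[0],'topz',np.median(t[:,2]))
sd=p[p[:,2]>np.median(t[:,2])+.005]
f=least_squares(lambda a:np.hypot(sd[:,0]-a[0],sd[:,1]-a[1])-.0225,[0,0]).x;print('side',f,len(sd))
# top rim: outer boundary points at +x side per y-bin
b=[]
for y in np.arange(-.018,.0181,.002):
    q=t[abs(t[:,1]-y)<.001]
    if len(q): b.append([y,q[:,0].max()])
b=np.array(b);cx=b[:,1]-np.sqrt(.0222**2-b[:,0]**2);print('rim cx',cx.round(4),'ymid',(t[:,1].min()+t[:,1].max())/2)
jar=np.array([.4777,-.0806,.138]);j=(jar-tp)@Rm;print('jar in tool',j, j/.025,tp,Rm.round(4))
E
```

```text
7019 [[-0.0107 -0.0226 -0.0246]
 [ 0.009  -0.0012 -0.0231]
 [ 0.0226  0.0202  0.0019]]
plane [ 0.01396565  0.000477   -0.02337436] topz -0.023376874191539214
side [-4.56898042e-05 -1.08278362e-03] 1399
rim cx [ 0.0023  0.0016  0.0016  0.0011  0.0009  0.0006  0.0006  0.0004  0.0001
  0.0003 -0.0002  0.0001  0.0002 -0.0006 -0.0003 -0.0002 -0.0001 -0.
  0.0003] ymid -0.0011833979179133366
jar in tool [ 0.0556827  -0.00105322  0.05500104] [ 2.22730813 -0.04212873  2.2000415 ] [ 0.50781772 -0.12752406  0.19293489] [[-5.245e-01  8.514e-01 -3.000e-04]
 [ 8.514e-01  5.245e-01  1.200e-03]
 [ 1.200e-03  4.000e-04 -1.000e+00]]
```

```bash
python3 -m pendant '[[0.5,0,0,0,0,0],[0.8,0,0,0,0,0],[0.6,0,0,0,0,0],[0.33,0,0,0,0,0],[0,0,0,0,0,0]]'
python3 -m pendant '[[0,0,0.6,0,0,0],[0,0,0.5,0,0,0],[0,0,0.3,0,0,0],[0,0,0,0,0,0],[0,0,0,0,0,0]]'
python3 - <<'E'
from h import *
P=[]
for i in range(3): 
    snap('wrist'); s=r.get_state(); P.append(s['tool_pos'])
im,d,W=snap('wrist','w3.png');P=np.mean(P,0)
Rm=R.from_quat(s['eef_rot']).as_matrix()
print(P,s['contact_force'],'cap ctr',P+Rm@[0,-.0011,.0066])
E
```

```text
clock: 6.92
tool_pos: [0.4778, -0.0791, 0.1932]
eef_rot: [0.487, 0.874, 0.0, -0.001]
contact_force: [0.5, -0.1, 0.4]
opening: 0.503
finger_force: 60.0
clock: 7.33
tool_pos: [0.4787, -0.0821, 0.158]
eef_rot: [0.489, 0.872, -0.0, -0.0]
contact_force: [-0.2, 0.9, -0.5]
opening: 0.5
finger_force: 60.0
[ 0.47895918 -0.08208398  0.15857143] [-0.17108583  0.11207587  0.38112634] cap ctr [ 0.47802897 -0.08265881  0.15197035]
```

View pics/w3.png

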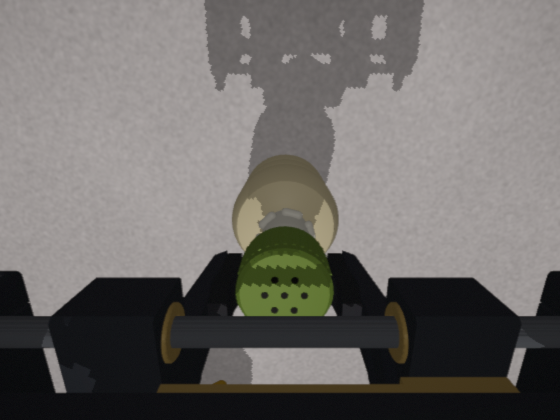

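The cap sits over the neck, which shows at (285,220) behind the cap at (284,290). It reads about 2 mm off along tool x, so I'll correct that and lower.

```bash
python3 -m pendant '[[0.07,0.03,0,0,0,0],[0,0,0.3,0,0,0],[0,0,0.2,0,0,0],[0,0,0.1,0,0,0],[0,0,0,0,0,0]]'
python3 -m pendant '[[0,0,0.1,0,0,0],[0,0,0.1,0,0,0],[0,0,0,0,0,0],[0,0,0,0,0,0]]'
python3 - <<'E'
from h import *
P=[];F=[]
for i in range(4): 
    optics.snapshot('wrist'); s=r.get_state(); P.append(s['tool_pos']);F.append(s['contact_force'])
P=np.mean(P,0);Rm=R.from_quat(s['eef_rot']).as_matrix()
print(P,np.mean(F,0),s['moment'],'cap ctr',P+Rm@[0,-.0011,.0066])
E
```

```text
clock: 7.95
tool_pos: [0.4776, -0.0799, 0.1424]
eef_rot: [0.489, 0.872, -0.0, -0.001]
contact_force: [0.2, -0.1, -0.3]
opening: 0.501
finger_force: 60.0
clock: 8.28
tool_pos: [0.4781, -0.08, 0.1381]
eef_rot: [0.489, 0.872, -0.0, -0.0]
contact_force: [-0.0, -0.8, 0.2]
opening: 0.506
finger_force: 60.0
[ 0.47823253 -0.07998837  0.13827943] [ 0.05751751 -0.06961016 -0.12942806] [-0.02629031  0.05547853  0.0245621 ] cap ctr [ 0.47729657 -0.08056257  0.1316791 ]
```

```bash
python3 -m pendant '[[0,0,0.1,0,0,0],[0,0,0.1,0,0,0],[0,0,0.1,0,0,0],[0,0,0.1,0,0,0],[0,0,0,0,0,0]]'
python3 -m pendant '[[0,0,0.05,0,0,0],[0,0,0.05,0,0,0],[0,0,0,0,0,0]]'
python3 -m pendant '[[0,0,0.05,0,0,0],[0,0,0.05,0,0,0],[0,0,0,0,0,0]]'
```

```text
clock: 8.9
tool_pos: [0.4778, -0.0799, 0.1276]
eef_rot: [0.489, 0.872, -0.0, -0.0]
contact_force: [-0.1, -0.1, 0.1]
opening: 0.504
finger_force: 60.0
clock: 9.15
tool_pos: [0.4783, -0.0799, 0.1257]
eef_rot: [0.489, 0.872, 0.0, 0.0]
contact_force: [0.8, 0.5, 1.0]
opening: 0.504
finger_force: 60.0
clock: 9.4
tool_pos: [0.4787, -0.0801, 0.1239]
eef_rot: [0.489, 0.872, 0.0, 0.001]
contact_force: [-0.6, -0.5, 5.5]
opening: 0.502
finger_force: 60.0
```

```bash
python3 -m pendant '[[0,0,0.05,0,0,0],[0,0,0.05,0,0,0],[0,0,0,0,0,0]]'
python3 -m pendant '[[0,0,0.05,0,0,0],[0,0,0.05,0,0,0],[0,0,0,0,0,0]]'
```

```text
clock: 9.65
tool_pos: [0.4784, -0.0799, 0.1208]
eef_rot: [0.489, 0.872, 0.0, 0.0]
contact_force: [0.4, 0.2, -2.9]
opening: 0.501
finger_force: 60.0
clock: 9.9
tool_pos: [0.4779, -0.0799, 0.1176]
eef_rot: [0.489, 0.872, -0.0, -0.0]
contact_force: [-0.3, -0.4, -3.7]
opening: 0.501
finger_force: 60.0
```

The click has passed: the force peaked and then dropped, and the TCP is at the home height. I'll press on in small steps.

```bash
python3 -m pendant '[[0,0,0.05,0,0,0],[0,0,0.05,0,0,0],[0,0,0,0,0,0]]'
python3 -m pendant '[[0,0,0.05,0,0,0],[0,0,0,0,0,0]]'
```

```text
clock: 10.15
tool_pos: [0.4782, -0.08, 0.1166]
eef_rot: [0.489, 0.872, 0.0, 0.0]
contact_force: [-1.5, 0.3, 9.9]
opening: 0.501
finger_force: 60.0
clock: 10.32
tool_pos: [0.4782, -0.08, 0.1166]
eef_rot: [0.489, 0.872, 0.0, 0.001]
contact_force: [-4.5, 0.9, 23.8]
opening: 0.501
finger_force: 60.0
```

```bash
python3 -m pendant '[[0,0,0,0,0,0],[0,0,0,0,0,0],[0,0,0,0,0,0],[0,0,0,0,0,0]]'
python3 - <<'E'
from h import *
P=[];F=[]
for i in range(5):
    optics.snapshot('top'); s=r.get_state(); P.append(s['tool_pos']);F.append(s['contact_force'])
P=np.mean(P,0);Rm=R.from_quat(s['eef_rot']).as_matrix()
print(P,np.mean(F,0),np.std(F,0),s['moment'],'cap ctr',P+Rm@[0,-.0011,.0066],Rm[:,2])
snap('scene','s2.png');im=cv2.imread('pics/s2.png')
cv2.imwrite('pics/s2c.png',cv2.resize(im[100:230,240:420],None,fx=4,fy=4,interpolation=cv2.INTER_CUBIC))
E
```

```text
clock: 10.65
tool_pos: [0.4782, -0.08, 0.1165]
eef_rot: [0.489, 0.872, 0.0, 0.001]
contact_force: [-3.9, 0.5, 23.9]
opening: 0.502
finger_force: 60.0
[ 0.47824857 -0.08000423  0.11655591] [-3.73382083  0.9526195  22.9484421 ] [0.59498284 0.25438515 0.20670802] [0.07390456 0.85580816 0.03034707] cap ctr [ 0.47732095 -0.08058162  0.10995469] [ 1.59951065e-03 -4.67171259e-04 -9.99998612e-01]
```

View pics/s2c.png

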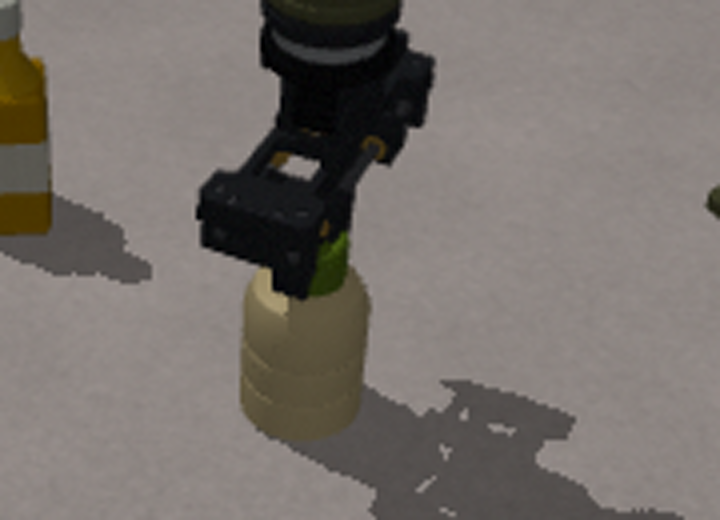

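The crop shows the cap fully down on the upright jar at about (330,265), still gripped, with a steady push of about 23 N. I'm handing in.

```bash
python3 -c "
from plant import r
print(r.finish_job())"
```

```text
the job is handed in; nothing more can be done
None
```

The cap is clicked home on the upright jar and the gripper was still pressing it down at about 23 N when I handed the job in; the arm stayed clear of the carton, oil bottle, can and funnel, and the hand-in returned no verdict.

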